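# Zero the kitchen scale and weigh the mandarin

## Robot

A 6-joint arm with a two-finger parallel gripper is mounted at the origin on a cart in front of the work surface, level with it; the furniture and walls round the work are solid. World frame = base frame: x ahead of the robot, y to its left, z up, the work surface at z = 0. Lengths are in m, angles in rad, forces in N, time in s.
With the tool pointing down it reaches from about 0.35 to 0.875 m from the base axis. Payload 4.2 kg.
Tool frame: the origin (TCP) lies between the finger pads; the fingertips stand 11 mm ahead of it and the grasp point (between the pads) lies 8 mm behind it (arm.tip_extent is the z of the fingertips in the tool frame, in m); z points along the fingers, x is the direction in which the jaws open and shut, and the axes are right-handed (so a half turn about z gives the same grasp; the last joint's range is limited). The gripper opens to 87 mm and grips with 3 to 60 N. Pads are 19 mm wide; open, the fingers measure 117 mm over their backs; the gripper's body (75 mm by 190 mm) begins 51 mm behind the grasp point.
Start: joints at [1.485, 0.385, 0.008, 0, -1.194, -0.259], TCP at [0.211, 0.588, 0.234] pointing down, gripper open.
Joint ranges: [-3.14, 3.14], [-1.21, 2.06], [-1.07, 1.41], [-3.16, 2.05], [-2.99, -0.16], [-3.1, 3.1]. Speed limits (rad/s): [2.79, 2.79, 3.14, 3.14, 3.14, 3.14].

## Interface

Orientations are given as [roll, pitch, yaw] about the fixed x, y, z axes, in that order (R = Rz(yaw) Ry(pitch) Rx(roll)).
In Python, from cell import arm, let_go, clamp, solver, status, imaging, sign_off gives the robot as it stands. Calls block until the motion is done:
- arm.goto(position, orientation): joint-space move of the TCP to a pose.
- arm.line_to(position, max_speed=0.15, frame=None): straight line of the TCP; frame=None keeps the orientation; max_speed is the mean speed in m/s.
- arm.goto_joints(angles): joint-space move.
- let_go() and clamp(f_grip=None): open the fingers fully, or close them until they stop; f_grip is the grip in N (None keeps the last).
- arm.pause(seconds).
- solver.inverse_kinematics(position, orientation): joint angles nearest the present ones, or None.
- status.get_state(): the state.
- imaging.camera(name): name is "scene" or "top" or "wrist"; returns a dict with "frame" (420x560x3 uint8, red, green, blue), "range_z" (420x560 float32, m along the optical axis (not along the pixel's ray), 0 where there is no reading), "fx", "fy", "cx", "cy" (pixels), "k1" (the pictures are not rectified: a ray, as slopes to the right and down, at radius r is drawn at 1 + k1 r^2 times it, then the intrinsics apply), "R" (3x3) and "t" (3): a world point X has camera coordinates R X + t. Camera axes: x right, y down, z forward; pixel columns grow to the right and rows downward; lengths in m; the calibration is good to about 2 mm. A picture is of the moment at which its call begins.
A pose or a line that the arm cannot do raises arm.MotionError and nothing moves.
- sign_off(): hands the job in, once; it reports no verdict.
The state is a dict: "time_s": time; "qpos": joint angles; "qd": joint speeds; "effort": joint torques, N m; "tcp_pos": TCP position; "tool_rot": TCP orientation; "wrist_force": force on the tool from outside, world axes, zero at the start; "torque": the same for the moment, N m; "grip_width": opening from 0.0 (shut) to 1.0 (fully open).
Only numpy, scipy, OpenCV 4.12 (cv2) and the standard library are available. Lean on these libraries where they do the work, as an engineer would, in place of code of your own. Each camera call takes 0.05 s, during which the arm holds its last target.

## Task

Zero the kitchen scale while its pan is still empty: press the round button on its front strip fully down and let it come back up, leaving the oblong on/off button alone. Then pick up the mandarin, set it down gently in the scale's steel pan and let go of it.

Things in the scene. Friction and masses are not known exactly. Their poses are not given: they have to be found in the camera images.
- zero_top (a point): centre of the top face of the scale's round zero button: a flat grey disc 34 mm across in a black bezel, on the strip at the scale's front (robot side). At rest its top is at z = 0.052, 10 mm above the bezel. It springs straight down 6 mm to a stop at z = 0.046: 1.5 N starts it, 5 N holds it fully down; released, it springs back up
- power_top (a point): centre of the top face of the scale's oblong on/off button, not to be pressed: same grey, 46 x 16 mm, in a black bezel, on the same strip 130 mm from the round one, with a small black display between them; which of the two is on the left varies. Top at z = 0.052, same spring and travel
- pan (a point): centre of the inner floor, z = 0.050, of the scale's round steel pan, about 130 mm from either button. Rim 150 mm across at z = 0.068, sloping sides, flat floor 110 mm across. The pan is fixed to the scale, a white slab 250 x 230 mm, top at z = 0.040, fixed to the worktop, its strip towards the robot, turned by up to 15 degrees
- fruit_mandarin_7: the mandarin: an orange, slightly flattened fruit, 58 mm across, 47 mm high, 0.05 to 0.1 kg, loose on the worktop to the right of the scale; origin at the centre of its underside, z axis up. A lemon lies 0.13 m or more to its left or right (they swap places). A wall cabinet overhangs the back of the worktop (x over 0.67, its knobs over 0.63, z over 0.37): carry low
Mind the look-alikes: they are no part of the job. Several things look just like the fruit_mandarin_7: the one meant starts farthest from the robot's base.

How it is judged:
By the outcome, as a careful person would: the job done as asked, in the order asked, and still so for the second after the job is handed in, with the robot touching nothing.
It also fails if it takes over 54 s, if anything falls off the work surface, if the arm or the gripper's body presses on something with over 40 N, if the wrist force passes 120 N, or if a joint passes its speed limit or range.

## Working session

There is one attempt and no reset: what is moved stays moved. The work goes in short steps, each a Python script; the robot and the scene stay as the last script left them, time stands still between calls to the robot, and variables do not carry over. Pictures are saved under pics/ and viewed, and the job is handed in when it is done.

```bash
ls; mkdir -p pics; python3 - <<'E'
from cell import arm, status, imaging
import cv2
for n in ["scene","top","wrist"]:
    c=imaging.camera(n); cv2.imwrite(f"pics/a_{n}.png",c["frame"][:,:,::-1])
    print(n,c["fx"],c["cx"],c["cy"],c["k1"],(-c["R"].T@c["t"]).round(3))
s=status.get_state(); print(s["time_s"],s["wrist_force"],s["tool_rot"],arm.tip_extent)
E
```

```text
pics
scene 504.8157460024031 277.0712710649505 212.29379932166225 -0.04008146091974636 [ 0.12  -0.899  1.051]
top 427.1579342163487 275.82915679849117 210.4629286807776 -0.12869826577137225 [ 0.27  -0.103  0.932]
wrist 335.56532741093986 275.983148408047 209.29618658097135 -0.04010613083602156 [0.281 0.562 0.384]
0.15 [-1.08367313  0.4244986   0.06918556] [-3.14150508e+00 -1.65590472e-03 -1.91573073e+00] 0.011
```

View pics/a_scene.png

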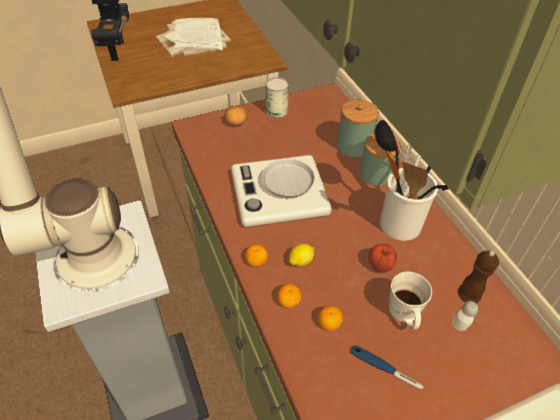

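View pics/a_top.png

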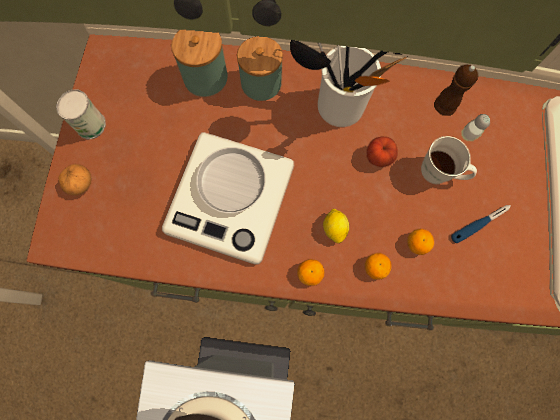

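The top view shows the scale with its round button at about (243,239), the oblong one at (187,221) and the pan at (231,181). Mandarins are at (312,273), (378,266) and (422,241), the lemon is at (336,226), and another orange-coloured fruit is at (74,181). Next I'll measure them.

```bash
cat > h.py <<'E'
import numpy as np, cv2
def K(c): return np.array([[c["fx"],0,c["cx"]],[0,c["fy"],c["cy"]],[0,0,1.]])
def ray(c,uv):
    d=np.array([c["k1"],0,0,0,0.])
    p=cv2.undistortPoints(np.array(uv,float).reshape(-1,1,2),K(c),d).reshape(-1,2)
    return np.c_[p,np.ones(len(p))]
def plane(c,uv,z):
    r=ray(c,uv)@c["R"]; o=-c["R"].T@c["t"]
    return o+r*((z-o[2])/r[:,2])[:,None]
def deproj(c,uv):
    uv=np.array(uv,float).reshape(-1,2); d=c["range_z"][uv[:,1].round().astype(int),uv[:,0].round().astype(int)]
    return (ray(c,uv)*d[:,None]-c["t"])@c["R"]
def tri(c1,u1,c2,u2):
    o=[];A=np.zeros((3,3));b=np.zeros(3)
    for c,u in((c1,u1),(c2,u2)):
        d=(ray(c,[u])@c["R"])[0];d/=np.linalg.norm(d);P=np.eye(3)-np.outer(d,d);A+=P;b+=P@(-c["R"].T@c["t"])
    return np.linalg.solve(A,b)
def blobs(m,amin=80):
    n,l,s,ce=cv2.connectedComponentsWithStats(m.astype(np.uint8),connectivity=4)
    return [(ce[i],s[i],l==i) for i in range(1,n) if s[i][4]>=amin]
E
python3 - <<'E'
from h import *
from cell import imaging
C={n:imaging.camera(n) for n in("scene","top")}
for n,c in C.items():
    hsv=cv2.cvtColor(c["frame"],cv2.COLOR_RGB2HSV)
    m=cv2.inRange(hsv,(8,185,150),(34,255,255))
    print(n,"orange/yellow")
    for ce,s,mk in blobs(cv2.morphologyEx(m,cv2.MORPH_OPEN,np.ones((3,3)))>0):
        ys,xs=np.nonzero(mk); P=deproj(c,np.c_[xs,ys])
        print(ce.round(1),s[:4],s[4],"hue",np.median(hsv[mk][:,0]),"plane.024",plane(c,[ce],.024)[0].round(3),"top z",np.percentile(P[:,2],97).round(3),"r",np.hypot(*plane(c,[ce],.024)[0][:2]).round(3))
    # dark things on scale
    m=cv2.inRange(hsv,(0,0,0),(179,255,75))
    print("dark")
    for ce,s,mk in blobs(m>0,40):
        p=plane(c,[ce],.045)[0]
        if .25<p[0]<.7 and -.1<p[1]<.5: print(ce.round(1),s,p.round(3))
c=C["top"]; im=cv2.resize(c["frame"][120:290,150:450],None,fx=2.6,fy=2.6,interpolation=cv2.INTER_CUBIC)
cv2.imwrite("pics/b_top.png",im[:,:,::-1])
c=C["scene"]; im=cv2.resize(c["frame"][140:240,210:350],None,fx=5,fy=5,interpolation=cv2.INTER_CUBIC)
cv2.imwrite("pics/b_scene.png",im[:,:,::-1])
E
```

```text
scene orange/yellow
[260.2  54.2] [249  47  26  20] 185 hue 15.0 plane.024 [0.734 0.72  0.024] top z -0.162 r 1.029
[186.2  62.5] [178  56  15  14] 106 hue 15.0 plane.024 [0.456 0.767 0.024] top z -0.163 r 0.892
[157.6  63. ] [149  57  20  12] 103 hue 15.0 plane.024 [0.356 0.803 0.024] top z -0.166 r 0.878
[231.1  70.1] [221  64  22  13] 105 hue 15.0 plane.024 [0.596 0.657 0.024] top z -0.163 r 0.887
[140.8  91. ] [124  83  42  17] 268 hue 15.0 plane.024 [0.26  0.648 0.024] top z -0.163 r 0.699
[256.4 254.8] [246 244  22  23] 401 hue 17.0 plane.024 [ 0.381 -0.168  0.024] top z 0.048 r 0.416
[301.7 254.4] [290 244  25  22] 444 hue 25.0 plane.024 [ 0.488 -0.209  0.024] top z 0.055 r 0.531
[289.5 295.4] [278 284  24  24] 458 hue 18.0 plane.024 [ 0.411 -0.31   0.024] top z 0.048 r 0.514
[330.6 317.7] [319 306  24  25] 482 hue 17.0 plane.024 [ 0.475 -0.401  0.024] top z 0.047 r 0.621
dark
[249.2 187.7] [245 183  10  11  81] [0.44  0.044 0.045]
[252.5 207.1] [245 202  17   9  48] [ 0.423 -0.028  0.045]
top orange/yellow
[ 78.  177.3] [ 67 164  23  28] 392 hue 14.0 plane.024 [0.527 0.386 0.024] top z 0.062 r 0.653
[337.6 225.4] [327 209  22  34] 556 hue 24.0 plane.024 [ 0.488 -0.215  0.024] top z 0.056 r 0.533
[422.4 240.9] [411 229  23  25] 462 hue 17.0 plane.024 [ 0.475 -0.404  0.024] top z 0.049 r 0.624
[379.2 265.1] [368 252  24  27] 498 hue 17.0 plane.024 [ 0.411 -0.312  0.024] top z 0.049 r 0.516
[311.6 271.9] [299 259  26  27] 532 hue 17.0 plane.024 [ 0.38  -0.169  0.024] top z 0.049 r 0.416
dark
[186.8 221.3] [173 211  28  20 163] [0.452 0.109 0.045]
[214.1 230. ] [204 222  22  17 226] [0.441 0.047 0.045]
[243.4 240.3] [232 229  23  22 186] [ 0.426 -0.017  0.045]
[182.  297.1] [162 294  36   8 128] [0.293 0.092 0.045]
[270.8 306. ] [265 300  12  11  82] [ 0.298 -0.092  0.045]
```

```bash
ls pics
```

```text
a_scene.png
a_top.png
a_wrist.png
b_scene.png
b_top.png
```

View crops.

View pics/b_top.png

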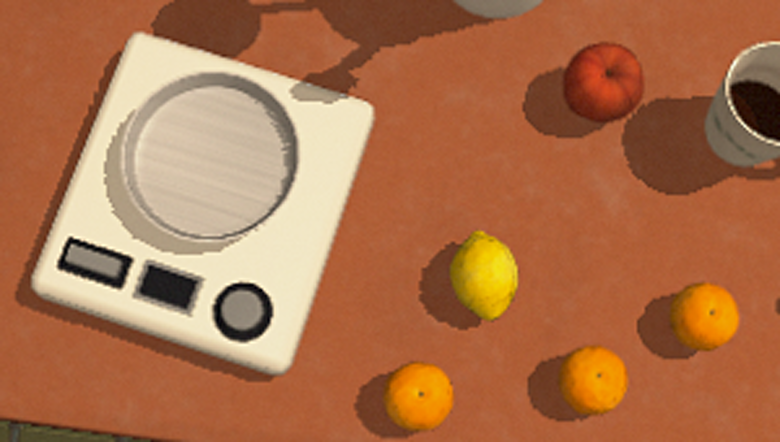

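View pics/b_scene.png

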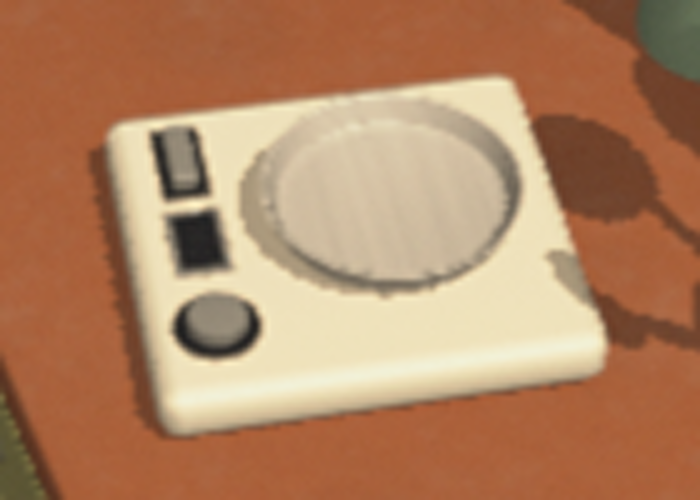

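The crops confirm the layout: in the top view, round disc at (243.5,239.6), oblong at (186.5,220) and pan floor at (231,182). The left fruit is taller (0.062 m) and left of the scale, so it isn't a mandarin. The target is (0.475,-0.402), r = 0.62. Next I'll refine the disc and pan.

```bash
python3 - <<'E'
from h import *
from cell import imaging,arm,solver
C={n:imaging.camera(n) for n in("scene","top")}
g={}
for n,c,seeds in(("top",C["top"],{"zero":(243.5,239.6),"power":(186.5,220.5)}),("scene",C["scene"],{"zero":(253.4,203.5),"power":(246,171.5)})):
    v=c["frame"].max(2).astype(int)
    sat=c["frame"].max(2).astype(int)-c["frame"].min(2)
    for k,s in seeds.items():
        m=cv2.inRange(v,95,185)
        w=np.zeros_like(m); cv2.circle(w,(int(round(s[0])),int(round(s[1]))),13,255,-1); m&=w
        b=[x for x in blobs(m>0,10) if x[2][int(round(s[1])),int(round(s[0]))]]
        ce,st,mk=b[0]; g[n,k]=ce
        ys,xs=np.nonzero(mk); P=deproj(c,np.c_[xs,ys])
        print(n,k,ce.round(1),st,plane(c,[ce],.052)[0].round(4),"depth med",np.median(P,0).round(4))
    # pan rim/floor by depth
    ys,xs=np.mgrid[130:225,160:330]; uv=np.c_[xs.ravel(),ys.ravel()]; P=deproj(c,uv)
    for lo,hi in((.0475,.0535),(.060,.075)):
        q=P[(P[:,2]>lo)&(P[:,2]<hi)&(P[:,0]>.46)&(P[:,0]<.66)&(P[:,1]>-.06)&(P[:,1]<.18)]
        (cx,cy),r=cv2.minEnclosingCircle(q[:,:2].astype(np.float32)); print(n,"pan",lo,len(q),q.mean(0).round(4),cx,cy,r)
for k in("zero","power"):print("tri",k,tri(C["top"],g["top",k],C["scene"],g["scene",k]).round(4))
E
```

```text
top zero [242.7 238.7] [235 232  16  15 191] [ 0.4281 -0.0161  0.052 ] depth med [ 0.4278 -0.0165  0.0526]
top power [185.5 219.8] [175 214  22  12 138] [0.4535 0.1107 0.052 ] depth med [0.4532 0.1099 0.0524]
top pan 0.0475 2439 [0.5496 0.0277 0.0509] 0.5279993414878845 0.05627119541168213 0.10159021615982056
top pan 0.06 610 [0.5614 0.032  0.066 ] 0.5506507158279419 0.026318108662962914 0.07508806139230728
scene zero [253.1 203.1] [246 199  14  10 109] [ 0.4273 -0.0212  0.052 ] depth med [ 0.4276 -0.0207  0.05  ]
scene power [245.4 170.7] [240 165  10  13  77] [0.4516 0.106  0.052 ] depth med [0.4524 0.1078 0.05  ]
scene pan 0.0475 914 [0.5519 0.0319 0.0501] 0.5262508988380432 0.05069103464484215 0.10084404796361923
scene pan 0.06 301 [0.556  0.0384 0.0648] 0.5528925657272339 0.02463427186012268 0.07742644101381302
tri zero [ 0.4293 -0.0155  0.0455]
tri power [0.4542 0.1123 0.0457]
```

Sizes agree: the buttons are 129 mm apart, pan rim radius is 75 mm, and the pan is 130 mm from each button. The round button is at about (0.428,-0.018), and the two views differ by 4-5 mm in y. I'll close the fingers, hover over it, and check with the wrist camera. I'll also measure obstacles near the mandarin.

```bash
python3 - <<'E'
from h import *
from cell import *
c=imaging.camera("top")
ys,xs=np.mgrid[100:300,360:540]; P=deproj(c,np.c_[xs.ravel(),ys.ravel()])
d=np.hypot(P[:,0]-.475,P[:,1]+.403); a=np.degrees(np.arctan2(P[:,1]+.403,P[:,0]-.475))
for zt in(.008,.03,.07):
  for s in range(-180,180,30):
    k=(P[:,2]>zt)&(a>=s)&(a<s+30)&(d>.045)
    if k.any() and d[k].min()<.2: print("z>",zt,"sector",s,"dmin",d[k].min().round(3),"zmax",P[k&(d<.2),2].max().round(3))
clamp(10)
for yaw in np.radians([-101.3,-11.3,78.7]):
    print(yaw,solver.inverse_kinematics([.428,-.018,.2],[np.pi,0,yaw]))
    print(yaw,solver.inverse_kinematics([.475,-.403,.2],[np.pi,0,yaw]))
E
```

```text
z> 0.008 sector -90 dmin 0.076 zmax 0.02
z> 0.008 sector -60 dmin 0.178 zmax 0.086
z> 0.008 sector -30 dmin 0.135 zmax 0.098
z> 0.008 sector 0 dmin 0.144 zmax 0.098
z> 0.008 sector 30 dmin 0.188 zmax 0.063
z> 0.008 sector 90 dmin 0.088 zmax 0.05
z> 0.008 sector 120 dmin 0.087 zmax 0.051
z> 0.03 sector -60 dmin 0.178 zmax 0.086
z> 0.03 sector -30 dmin 0.135 zmax 0.098
z> 0.03 sector 0 dmin 0.144 zmax 0.098
z> 0.03 sector 30 dmin 0.188 zmax 0.063
z> 0.03 sector 90 dmin 0.088 zmax 0.05
z> 0.03 sector 120 dmin 0.087 zmax 0.051
z> 0.07 sector -60 dmin 0.179 zmax 0.086
z> 0.07 sector -30 dmin 0.135 zmax 0.098
z> 0.07 sector 0 dmin 0.144 zmax 0.098
-1.7680185322702557 [ 0.34024641  0.07593216 -0.49630383  0.         -0.99856033  1.03332772]
-1.7680185322702557 [-0.44414407  0.4051753  -0.04701501  0.         -1.11860602  1.81771819]
-0.19722220547535926 [ 0.34024641  0.07593216 -0.49630383  0.         -0.99856033  2.60412404]
-0.19722220547535926 [-0.44414407  0.4051753  -0.04701501  0.         -1.11860602 -2.89467079]
1.3735741213195374 [ 0.34024641  0.07593216 -0.49630383  0.         -0.99856033 -2.10826494]
1.3735741213195374 [-0.44414407  0.4051753  -0.04701501  0.         -1.11860602 -1.32387446]
```

```bash
python3 - <<'E'
from h import *
from cell import *
arm.goto([.428,-.018,.16],[np.pi,0,-1.768])
c=imaging.camera("wrist"); s=status.get_state(); print(s["time_s"],s["tcp_pos"],s["tool_rot"],s["wrist_force"],s["grip_width"])
print("cam",(-c["R"].T@c["t"]).round(3))
import pickle; pickle.dump(c,open("w1.pkl","wb"))
cv2.imwrite("pics/c_wrist.png",c["frame"][:,:,::-1])
E
```

```text
4.2833 [ 0.42842163 -0.01742095  0.16009223] [-3.14121589e+00  1.49698487e-04 -1.76693845e+00] [ 0.32968818 -0.14208307 -0.14212034] 0.004560388841336844
cam [ 0.501 -0.033  0.312]
```

View pics/c_wrist.png

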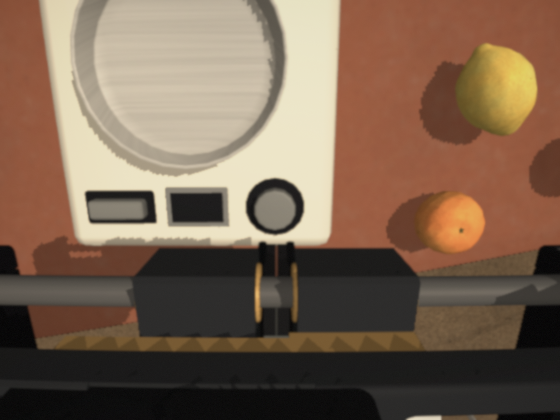

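The wrist view shows the round button at about (275,207), with the closed fingers lined up on the same column (277). I'll compute its position and press in small steps, watching the wrist force.

```bash
python3 - <<'E'
from h import *
import pickle
from cell import *
c=pickle.load(open("w1.pkl","rb"))
v=c["frame"].max(2); m=cv2.inRange(v,90,200); w=np.zeros_like(m); cv2.circle(w,(275,207),26,255,-1)
b=[x for x in blobs((m&w)>0,50) if x[2][207,275]][0]; p=plane(c,[b[0]],.052)[0]
ys,xs=np.nonzero(b[2]); Q=plane(c,np.c_[xs,ys],.052); print(b[0],p.round(4),"dia",np.ptp(Q[:,0]),np.ptp(Q[:,1]))
if np.hypot(p[0]-.428,p[1]+.018)>.01: raise SystemExit("disagrees")
x,y=p[:2]*.5+np.array([.428,-.018])*.5
arm.line_to([x,y,.075])
arm.pause(.2); f0=status.get_state()["wrist_force"][2]; print("f0",f0)
z=.067
while z>.0535:
    arm.line_to([x,y,z],.03); arm.pause(.1); s=status.get_state(); print(round(z,4),s["tcp_pos"][2].round(4) if hasattr(s["tcp_pos"][2],'round') else s["tcp_pos"][2],round(s["wrist_force"][2]-f0,2))
    if abs(s["wrist_force"][2]-f0)>12: break
    z-=.002 if z>.0595 else .001
s=status.get_state();print(s["time_s"],s["tcp_pos"])
import pickle
c=imaging.camera("scene"); cv2.imwrite("pics/d_scene.png",cv2.resize(c["frame"][100:270,180:390],None,fx=3.5,fy=3.5)[:,:,::-1])
E
```

```text
[274.7427451  209.20392157] [ 0.4308 -0.018   0.052 ] dia 0.032991964888690106 0.03267167948347056
f0 -0.22770068442374694
0.067 0.067 0.4
0.065 0.065 -0.06
0.063 0.0632 1.83
0.061 0.0612 1.9
0.059 0.0592 4.01
0.058 0.0581 5.09
0.057 0.0574 7.9
0.056 0.0572 16.06
8.1667 [ 0.42982642 -0.01790118  0.05719624]
```

Tip z stopped at 0.046 with the force rising sharply to 16 N, so the button is fully down on its stop. I'll release it, check that it returned, then move to above the mandarin.

```bash
python3 - <<'E'
from h import *
import pickle
from cell import *
arm.line_to([.4298,-.0179,.16],.12)
c=imaging.camera("wrist")
for n,uv in(("zero",(274.7,209)),("power",(118,208))):
    u,v=np.mgrid[-4:5,-3:4]; P=deproj(c,np.c_[u.ravel()+uv[0],v.ravel()+uv[1]]); print(n,np.median(P,0).round(4))
let_go()
yaw=np.radians(35)
best=[]
for k in(0,np.pi,-np.pi):
    q=solver.inverse_kinematics([.475,-.403,.16],[np.pi,0,yaw+k])
    print(k,q)
    if q is not None: best.append((abs(q[5]),yaw+k))
yaw=min(best)[1]
arm.goto([.475,-.403,.16],[np.pi,0,yaw])
c=imaging.camera("wrist"); s=status.get_state(); print(s["time_s"],s["tcp_pos"],s["grip_width"],yaw)
pickle.dump(c,open("w2.pkl","wb")); cv2.imwrite("pics/e_wrist.png",c["frame"][:,:,::-1])
hsv=cv2.cvtColor(c["frame"],cv2.COLOR_RGB2HSV); m=cv2.morphologyEx(cv2.inRange(hsv,(8,170,130),(30,255,255)),cv2.MORPH_OPEN,np.ones((5,5)))
for ce,st,mk in blobs(m>0,300):
    (cc,r)=cv2.minEnclosingCircle(np.argwhere(mk)[:,::-1].astype(np.float32)); ys,xs=np.nonzero(mk);P=deproj(c,np.c_[xs,ys])
    print(ce.round(1),st,plane(c,[ce],.024)[0].round(4),"ztop",np.percentile(P[:,2],98).round(3),"xy extents",P.min(0)[:2].round(3),P.max(0)[:2].round(3))
E
```

```text
zero [ 0.4312 -0.0188  0.0523]
power [0.4569 0.1047 0.0523]
0 [-0.44414407  0.43894051 -0.10002133  0.         -1.03183449 -2.08658335]
3.141592653589793 [-0.44414407  0.43894051 -0.10002133  0.         -1.03183449  1.05500931]
-3.141592653589793 [-0.44414407  0.43894051 -0.10002133  0.         -1.03183449  1.05500931]
12.2917 [ 0.4755234  -0.4018359   0.16027506] 1.0000114616088351 3.7524578917878086
[273.6 227.8] [252 217  47  20 482] [ 0.4642 -0.3824  0.024 ] ztop 0.047 xy extents [ 0.451 -0.463] [ 0.518 -0.377]
[280.4 318.9] [248 309  52  28 703] [ 0.4046 -0.3089  0.024 ] ztop 0.047 xy extents [ 0.387 -0.463] [ 0.518 -0.298]
```

View pics/e_wrist.png

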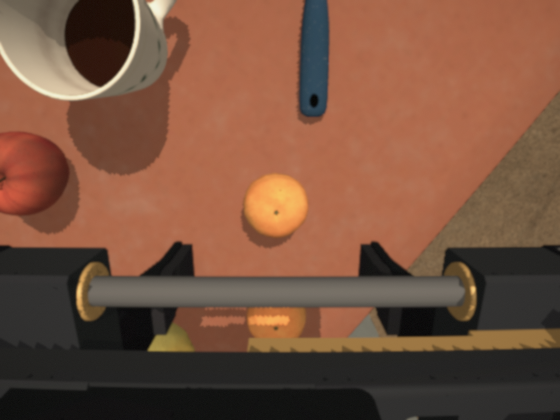

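Both buttons read z = 0.052, so they are back at rest. The target mandarin is at (276,205), centred between the open fingers, with the knife and cup clear. I'll fix its position and grasp.

```bash
python3 - <<'E'
from h import *
import pickle
from cell import *
c=pickle.load(open("w2.pkl","rb"))
hsv=cv2.cvtColor(c["frame"],cv2.COLOR_RGB2HSV); m=cv2.inRange(hsv,(8,130,130),(30,255,255)); w=np.zeros_like(m); cv2.circle(w,(276,205),40,255,-1)
# red worktop excluded by brightness
m=cv2.morphologyEx(cv2.inRange(c["frame"][:,:,0],185,255)&cv2.inRange(hsv,(10,100,130),(30,255,255))&w,cv2.MORPH_CLOSE,np.ones((9,9)))
b=max(blobs(m>0,300),key=lambda x:x[1][4]); ys,xs=np.nonzero(b[2])
pc,r=cv2.minEnclosingCircle(np.c_[xs,ys].astype(np.float32)); 
p=plane(c,[pc],.0235)[0]; print(b[1],pc,r,"p",p.round(4),plane(c,[b[0]],.0235)[0].round(4))
P=deproj(c,np.c_[xs,ys]); k=P[:,2]>.04; print("cap centre",P[k].mean(0).round(4),P[:,2].max())
t=P[k].mean(0)[:2]
fin=(p[:2]+np.array([.475,-.4025]))/2; print("use",fin)
if np.hypot(*(p[:2]-[.475,-.4025]))>.012: raise SystemExit("disagree")
arm.line_to([fin[0],fin[1],.08],.12)
arm.line_to([fin[0],fin[1],.017],.06)
s=status.get_state(); print(s["wrist_force"],s["tcp_pos"])
clamp(8); arm.pause(.2); s=status.get_state(); print("grip",s["grip_width"]*.087,s["time_s"])
arm.line_to([fin[0],fin[1],.15],.08)
s=status.get_state(); print("grip",s["grip_width"]*.087,s["wrist_force"],s["time_s"],s["tcp_pos"])
c=imaging.camera("wrist");cv2.imwrite("pics/f_wrist.png",c["frame"][:,:,::-1])
c=imaging.camera("scene");cv2.imwrite("pics/f_scene.png",c["frame"][:,:,::-1])
E
```

```text
[ 245  173   64   62 3075] (276.5489501953125, 203.0087432861328) 31.844738006591797 p [ 0.4753 -0.4028  0.0235] [ 0.4752 -0.4025  0.0235]
cap centre [ 0.4769 -0.4029  0.0456] 0.31157352651991543
use [ 0.47513246 -0.40264237]
[ 0.28292841 -0.59048165  0.41851189] [ 0.47546765 -0.40283215  0.01748394]
grip 0.05495747566445621 15.1667
grip 0.054934454693843164 [-0.27663402  0.06756245 -1.6443487 ] 16.9833 [ 0.47485116 -0.40247576  0.1493453 ]
```

View pics/f_wrist.png

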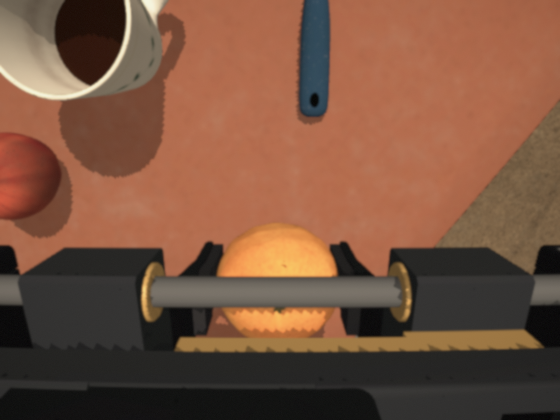

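View pics/f_scene.png

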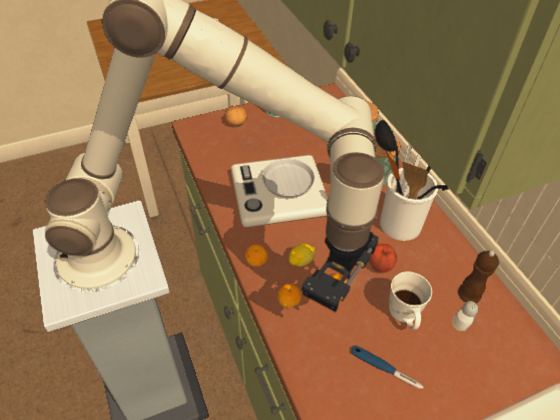

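The mandarin is held (55 mm opening, -1.6 N on the wrist). Before carrying it, I'll check clearances around the pan and on the way.

```bash
python3 - <<'E'
from h import *
from cell import *
# first move back toward the robot, so the gripper clears the crock
yaw0=status.get_state()["tool_rot"][2]
c=imaging.camera("top")
ys,xs=np.mgrid[0:230,140:420]; P=deproj(c,np.c_[xs.ravel(),ys.ravel()])
for y0 in np.arange(-.35,.3,.05):
    k=(P[:,1]>y0)&(P[:,1]<=y0+.05)&(P[:,2]>.09)&(P[:,2]<.36)
    if k.any(): print("y",y0.round(2),"min x",P[k,0].min().round(3),"zmax",P[k,2].max().round(3))
for pos in([.43,-.25,.17],[.45,-.08,.17],[.55,.027,.17]):
  for yw in np.radians([78.7,-101.3]):
    print(pos,yw.round(2),np.round(solver.inverse_kinematics(pos,[np.pi,0,yw]),2))
E
```

```text
y -0.3 min x 0.722 zmax 0.299
y -0.25 min x 0.677 zmax 0.313
y -0.2 min x 0.688 zmax 0.296
y -0.15 min x 0.716 zmax 0.295
y -0.1 min x 0.72 zmax 0.294
y -0.05 min x 0.778 zmax 0.141
y -0.0 min x 0.778 zmax 0.141
y 0.05 min x 0.79 zmax 0.145
y 0.1 min x 0.773 zmax 0.163
y 0.15 min x 0.775 zmax 0.147
[0.43, -0.25, 0.17] 1.37 [-0.2   0.23 -0.39  0.   -0.95 -1.57]
[0.43, -0.25, 0.17] -1.77 [-0.2   0.23 -0.39  0.   -0.95  1.57]
[0.45, -0.08, 0.17] 1.37 [ 0.18  0.16 -0.48  0.   -0.93 -1.95]
[0.45, -0.08, 0.17] -1.77 [ 0.18  0.16 -0.48  0.   -0.93  1.19]
[0.55, 0.027, 0.17] 1.37 [ 0.34  0.31 -0.27  0.   -0.99 -2.11]
[0.55, 0.027, 0.17] -1.77 [ 0.34  0.31 -0.27  0.   -0.99  1.03]
```

Plenty of room: nothing tall is nearer than x = 0.68. Carrying it over the pan now.

```bash
python3 - <<'E'
from h import *
from cell import *
import pickle
o=[np.pi,0,-1.768]
arm.goto([.44,-.22,.17],o)
arm.goto([.5515,.0265,.17],o)
s=status.get_state(); print(s["grip_width"]*.087,s["wrist_force"],s["time_s"],s["tcp_pos"])
c=imaging.camera("wrist");pickle.dump(c,open("w3.pkl","wb"));cv2.imwrite("pics/g_wrist.png",c["frame"][:,:,::-1])
E
```

```text
0.05487691085898162 [ 0.75773771 -0.47415913 -0.73899499] 18.9583 [0.55126478 0.02528475 0.16961315]
```

View pics/g_wrist.png

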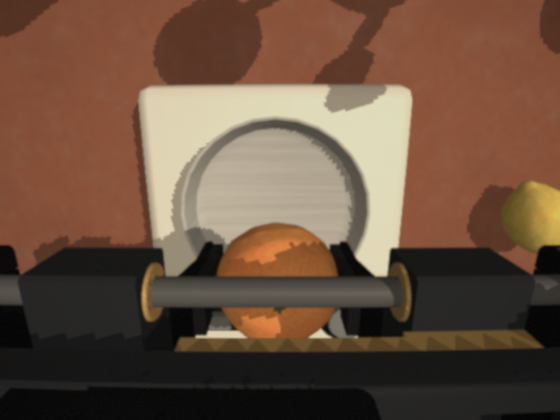

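The wrist view shows the rim spanning columns 183 to 368 at about row 205, with its far edge at row 119. Its mid-column of 275.5 matches the fruit (277). I'll check this in metres, then lower until contact.

```bash
python3 - <<'E'
from h import *
from cell import *
import pickle
c=pickle.load(open("w3.pkl","rb"))
L,R_,T=plane(c,[(183,205),(368,205),(276,119)],.068); print(L.round(4),R_.round(4),T.round(4),"width",np.linalg.norm(L-R_))
# circle through 3 points
A=np.c_[2*np.array([L,R_,T])[:,:2],np.ones(3)]; s=np.linalg.solve(A,(np.array([L,R_,T])[:,:2]**2).sum(1)); r=np.sqrt(s[2]+s[0]**2+s[1]**2); print("centre",s[:2].round(4),"r",r)
p=np.array([.5515,.0265])
if abs(r-.075)<.004 and np.hypot(*(s[:2]-p))<.01: p=(p+s[:2])/2
print("use",p)
x,y=p
arm.line_to([x,y,.09],.1); arm.pause(.3)
f0=np.mean([(arm.pause(.03),status.get_state()["wrist_force"][2])[1] for _ in range(5)]); print("f0",f0)
z=.074
while z>.0625:
    arm.line_to([x,y,z],.03); arm.pause(.08); f=np.mean([(arm.pause(.02),status.get_state()["wrist_force"][2])[1] for _ in range(4)])-f0
    print(round(z,4),round(f,2))
    if f>1.0: break
    z-=.001 if z<.0705 else .0015
s=status.get_state(); print(s["tcp_pos"],s["wrist_force"],s["time_s"],s["grip_width"]*.087)
E
```

```text
[0.5727 0.094  0.068 ] [ 0.5441 -0.0479  0.068 ] [0.622  0.0098 0.068 ] width 0.1447269738460486
centre [0.5507 0.0246] r 0.07278688000137738
use [0.55109728 0.0255381 ]
f0 -0.8192821360606513
0.074 0.14
0.0725 0.44
0.071 0.57
0.0695 0.17
0.0685 -0.27
0.0675 0.0
0.0665 5.08
[0.55129993 0.02557793 0.06692709] [-1.72019523  0.67051512  4.80672048] 23.6583 0.0554529655680676
```

Contact came at TCP z = 0.067, as predicted. I'll ease the preload off and release.

```bash
python3 - <<'E'
from h import *
from cell import *
x,y=.5511,.0255
arm.line_to([x,y,.0674],.02); arm.pause(.1); print(status.get_state()["wrist_force"])
let_go(); arm.pause(.3); s=status.get_state(); print(s["wrist_force"],s["grip_width"])
arm.line_to([x,y,.17],.07); s=status.get_state(); print(s["wrist_force"],s["time_s"])
arm.goto([.42,-.05,.25],[np.pi,0,-1.768]); arm.pause(.5)
c=imaging.camera("wrist");cv2.imwrite("pics/h_wrist.png",c["frame"][:,:,::-1])
print(status.get_state()["time_s"])
for n in("wrist","scene"):
    c=imaging.camera(n);cv2.imwrite(f"pics/h_{n}.png",c["frame"][:,:,::-1])
    hsv=cv2.cvtColor(c["frame"],cv2.COLOR_RGB2HSV);m=cv2.morphologyEx(cv2.inRange(hsv,(8,180,140),(22,255,255)),cv2.MORPH_OPEN,np.ones((3,3)))
    for ce,st,mk in blobs(m>0,150):
        ys,xs=np.nonzero(mk);P=deproj(c,np.c_[xs,ys]); q=plane(c,[ce],.074)[0]
        if np.hypot(q[0]-.55,q[1]-.025)<.1: print(n,ce.round(1),"at z.074",q.round(4),"ztop",np.percentile(P[:,2],97).round(3))
E
```

```text
[-0.11436033 -0.490193    0.1576383 ]
[-0.26475598 -0.18868103  0.02932817] 0.996056129271552
[ 1.051025    0.70333402 -0.92746372] 26.7583
28.025
scene [287.4 174.9] at z.074 [0.5471 0.0247 0.074 ] ztop 0.098
```

View pics/h_wrist.png

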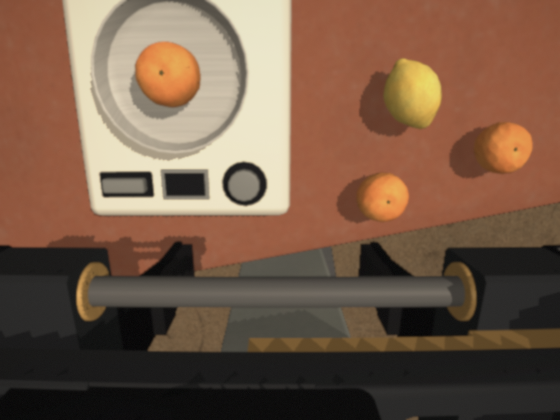

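View pics/h_scene.png

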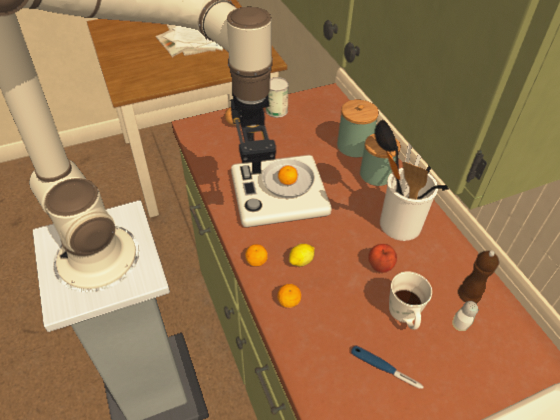

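The mandarin sits in the middle of the pan: wrist pixel (168,75), scene pixel (287,175), top at z = 0.098. The other fruit hasn't moved and the arm is clear.

```bash
python3 -c "
from cell import *
print(sign_off(), status.get_state()['time_s'])"
```

```text
the job is handed in; nothing more can be done
the job is handed in; nothing more can be done
```

I zeroed the scale with its pan empty, then set the mandarin in the middle of the pan, let go and handed the job in. The last clock reading before that was 28.0 s of the 54 s allowed.

- **Zero button:** I pressed the round button with closed fingers until it hit its stop at z = 0.046 with 16 N. Afterwards it read z = 0.052 again. The on/off button was not touched.
- **Which mandarin:** I took the farthest one to the right of the scale, 0.62 m from the base. The orange-coloured fruit left of the scale is farther still, at 0.65 m. I ruled it out because it is too tall (0.062 m against 0.047 m) and on the wrong side.
- **Placing:** I lowered it until it touched the pan floor, where the wrist read about 5 N. I then eased that off and opened the fingers.
- **Last checks:** The scene view puts the mandarin at about (0.547, 0.025), within 5 mm of the pan centre. Its top is at z = 0.098, which fits it resting on the floor. The arm was clear of everything.
- **What disagreed:** The top and scene cameras differed by 4–5 mm in y at the buttons, so I used a blend checked against the wrist view. In the last check, the wrist camera's colour mask didn't pick out the mandarin, but I could see it in the pan in that picture.

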